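# Load the last mould on the shaker and put it in gear

### The job

Set the loose yellow mould into the gap in the row of moulds on the shaker's tray, flat on the tray floor and in line with its neighbours, without shifting them, and let go of it. Then bring the shift lever to neutral, across the neutral slot to the right and forward, away from you (you stand where the robot stands), until it is fully home in the far right-hand leg (four green dots), and let go. Leave the jar, the tin, the bottle and the mug standing where they are.

Things in the scene. Friction and masses are not known exactly. Their poses are not given: they have to be found in the camera images.
- mould_yellow_center (a point): centre of the yellow mould, a closed rigid plastic block 56 mm long (x axis) x 34 wide (y) x 50 high, 0.15 kg, clips and plug on top add 4 mm; the point is 25 mm above its underside. Loose on the bench right of the shaker, jar and tin near its long faces, its end faces (56 mm apart) free. In the gap its long axis is parallel to its neighbours', either way round, so it is held by its end faces.
- mould_blue_center (a point): centre of the blue mould, a closed rigid plastic block 56 mm long (x axis) x 34 wide (y) x 50 high, 0.15 kg, clips and plug on top add 4 mm; the point is 25 mm above its underside. One of three in a row on the tray, standing loose side by side, long axes parallel; the colours' order changes. Two of them are 1 mm apart; the gap, 38 mm wide, is between the middle one and the third.
- mould_red_center (a point): centre of the red mould, a closed rigid plastic block 56 mm long (x axis) x 34 wide (y) x 50 high, 0.15 kg, clips and plug on top add 4 mm; the point is 25 mm above its underside. One of three in a row on the tray, standing loose side by side, long axes parallel; the colours' order changes. Two of them are 1 mm apart; the gap, 38 mm wide, is between the middle one and the third.
- mould_green_center (a point): centre of the green mould, a closed rigid plastic block 56 mm long (x axis) x 34 wide (y) x 50 high, 0.15 kg, clips and plug on top add 4 mm; the point is 25 mm above its underside. One of three in a row on the tray, standing loose side by side, long axes parallel; the colours' order changes. Two of them are 1 mm apart; the gap, 38 mm wide, is between the middle one and the third.
- tray_floor (a point): floor centre of the aluminium tray of the fixed blue shaker, which does not shake now. 85 mm above the bench, inside 134 mm along its x (forward) and 170 along its y (left), lip 12 mm high. The row runs along y near the tray's middle, 30 mm or more free at the moulds' end faces; no room for a mould beyond the row's ends.
- gate_center (a point): middle of the neutral slot in the steel gate plate (84 x 76 x 5 mm, 115 mm above the bench) on the grey gearbox at the shaker's right end. x axis: forward, away from the robot; y: left; z: up. H slot 15 mm wide: two legs along x, 13.6 mm left and right of this point, joined by the neutral slot along y. The lever's universal joint is 90 mm straight below.
- knob_center (a point): centre of the black ball knob, 34 mm across, on the steel stem (11 mm) of the shift lever, 170 mm from its universal joint; it is some 195 mm above the bench, 80 above the gate plate. Grip it from above. It travels 71 mm from near to far leg end and 51 mm from leg to leg, on arcs about the universal joint, with 3.5 mm play in the slot.
- shift_fore (a joint): lever angle forward in rad: 0 neutral, +0.21 at a leg's far end (home), -0.21 at its near end. Friction, about 2.6 N at the knob; stays where left. The gate lets it leave 0 only in line with a leg. Starts anywhere along the left legs, near or far. Turns about the y axis of gate_center as tilted by shift_cross.
- shift_cross (a joint): lever angle sideways in rad: -0.15 in the left legs, 0 midway along the neutral slot, +0.15 in the right legs (right is -y of gate_center; the gate plate stops it near 0.17). Friction, about 1.5 N at the knob; stays where left. Turns about the x axis of gate_center through the universal joint.
- jar: squat jar with a white lid, 58 mm across, 68 mm high, loose; origin at the centre of its underside. To be left alone.
- tin: low tin with a copper-brown label, 62 mm across, 60 mm high, loose; origin at the centre of its underside. To be left alone.
- mug: white mug, 80 mm across plus its handle, 90 mm high, loose, at the left of the shaker; origin at the centre of its underside. To be left alone.
- bottle: amber bottle with a black cap, 58 mm across, 190 mm high, loose, standing close in front of the shaker near the gearbox; origin at the centre of its underside. To be left alone.

How it is judged:
On the way, in this order (a step that is already met when the one before it is completed fails the run):
1. the yellow mould stands in the gap on the tray floor, in line with its neighbours and let go, while the lever is still on the left (x of mould_yellow_center in the frame of mould_blue_center between -0.008 and 0.008 m and z of mould_yellow_center in the frame of mould_blue_center between -0.003 and 0.003 m and angle between mould_yellow_center's own z axis and vertical below 0.06 rad and angle between the x axis of mould_yellow_center and the x axis of mould_blue_center, either way round below 0.08 rad and contact force between the fingers and mould_yellow below 0.1 N and value of joint shift_cross below -0.05 rad), for 0.2 s.
2. the lever is in the neutral slot, at its right-hand end (value of joint shift_cross above 0.1 rad and value of joint shift_fore between -0.09 and 0.09 rad).
3. the lever is home in the forward right-hand leg (value of joint shift_fore above 0.175 rad and value of joint shift_cross above 0.1 rad), for 0.2 s.
At the end, for the whole second after the job is handed in: Yellow mould let go in the gap: within 8 mm of the row line, 3 mm of neighbours' height, 0.06 rad upright, 0.08 rad parallel. Lever at rest: shift_fore over 0.175, shift_cross over 0.10. Row moulds moved under 6 mm; jar, tin, bottle, mug under 20 mm (all of step 3 and x of mould_yellow_center in the frame of mould_blue_center between -0.008 and 0.008 m and z of mould_yellow_center in the frame of mould_blue_center between -0.003 and 0.003 m and angle between mould_yellow_center's own z axis and vertical below 0.06 rad and angle between the x axis of mould_yellow_center and the x axis of mould_blue_center, either way round below 0.08 rad and contact force between the fingers and mould_yellow below 0.1 N and linear speed of mould_yellow below 0.02 m/s and velocity of joint shift_fore between -0.05 and 0.05 rad/s and distance of each of mould_blue_center, mould_red_center, mould_green_center from where it was at the start of the episode below 0.006 m and distance of each of jar, tin, bottle, mug from where it was at the start of the episode below 0.02 m); the robot touches nothing.
It fails at once if a mould of the row is shifted by more than 6 mm (distance of any of mould_blue_center, mould_red_center, mould_green_center from where it was at the start of the episode above 0.006 m).
It fails at once if jar, tin, bottle or mug is shifted by more than 20 mm or tipped (distance of any of jar, tin, bottle, mug from where it was at the start of the episode above 0.02 m or angle between any of jar, tin, bottle, mug's own z axis and vertical above 0.3 rad).
It also fails if it takes over 61 s, if anything falls off the work surface, if the arm or the gripper's body presses on something with over 40 N, if the wrist force passes 120 N, or if a joint passes its speed limit or range.

### The arm

A 7-joint arm with a two-finger parallel gripper is mounted at the origin on the work surface. World frame = base frame: x ahead of the robot, y to its left, z up, the work surface at z = 0. Lengths are in m, angles in rad, forces in N, time in s.
With the tool pointing down it reaches from about 0.4 to 0.875 m from the base axis. Payload 19.3 kg.
Tool frame: the origin (TCP) lies where the fingers leave the gripper's body, on its centre line; the fingertips stand bot.tip_reach ahead of it and the grasp point (between the pads) lies 54 mm ahead of it (bot.tip_reach is the distance from the TCP to the fingertips, in m); z points along the fingers, y is the line along which they close (so a half turn about z gives the same grasp; the last joint's range is limited). The gripper opens to 85 mm and grips with 20 to 120 N. Pads are 22 mm wide; open, the fingers measure 114 mm over their backs; the gripper's body (76 mm by 85 mm) begins 54 mm behind the grasp point. The pads swing forward as they close: fully open they stand 13 mm farther back than shut.
Start: joints at [-1.206, 0.521, -0.036, 1.599, 0.021, 1.021, -0.113], TCP at [0.263, 0.567, 0.304] pointing down, gripper open.
Joint ranges: [-2.91, 2.91], [-0.3, 2.13], [-1.5, 1.42], [0.17, 2.43], [-1.26, 4.41], [0.16, 1.93], [-2.52, 2.52]. Speed limits (rad/s): [1.89, 1.89, 2.39, 2.39, 3.01, 3.01, 3.01].

### API

Orientations are given as [roll, pitch, yaw] about the fixed x, y, z axes, in that order (R = Rz(yaw) Ry(pitch) Rx(roll)).
In Python, from workcell import bot gives the robot as it stands. The module is installed in compiled form; this text tells all that it offers.
- The arm moves only by the shell command python3 -m jog 'ROWS' [FORCE]. ROWS is JSON, a list that holds one entry, the list of rows, each a list of 7 numbers: the shift along the tool's x, y, z in mm, then the turn, a rotation vector about the tool's x, y, z in rad, then the opening, from 0 (shut) to 1 (fully open). In form: [[[tx, ty, tz, wx, wy, wz, fingers], ...]]. A call has 1 to 5 rows; each row shifts and turns the commanded pose from where the row before left it, along the tool's axes as they then stand; what a row does not reach is not made up. A row lasts 1/10 s, in which the tool goes at most 50 mm and 8.59 degrees, less where a joint would pass 70% of its speed; a pose out of reach is approached as far as the arm can. A call is refused whole if a number of a shift passes 50 or a number of a turn 0.15, either way. A call with a gripper value outside its range is refused whole. The fingers move at their own pace and stop on an object; FORCE is the grip in N (left out, the last holds). Time passes only in rows, so rows that do not move let the fingers close. It gives the time, the measured TCP pose, the force, the opening and the grip force at its end, in the units of the state.
- bot.observe(): the state, without advancing time (a new reading comes with each control period).
- bot.grab_frame(name): name is "scene" or "top" or "wrist"; returns a dict with "img" (420x560x3 uint8, red, green, blue), "intrinsics" (3x3 intrinsics, pixels), "R" (3x3) and "t" (3): a world point X has camera coordinates R X + t; the wrist camera has in their place "tool_from_camera" (4x4, takes a point from camera to tool coordinates, whose origin is the TCP and whose axes are the flange's). Camera axes: x right, y down, z forward; pixel columns grow to the right and rows downward; lengths in m; the calibration is good to about 2 mm. A picture is of the moment at which its call begins: read the wrist's pose just before it. There is no depth.
- bot.job_done(): hands the job in; it is judged then, once.
Trained networks look in a picture, given as the dict that the camera call returned (one of the last four; its "shot" number tells which), for a name from the list of things; names that differ only in an ending like _2 or _b are one class to them, and where a whole thing is asked for, a point or a joint stands for the part that bears it (a point fixed in the world has none). Each returns a list of dicts, best first, with "conf" (0 to 1); they miss things now and then, are a little off and sometimes report something else, mostly with a low value. They report only what shows in the picture. A call takes as long as a camera call.
- bot.trace(query, picture): "region" (420x560 bool, what is visible of it).
- bot.spot_point(query, picture): "xyz" ([x, y, z] in m, in world coordinates, good to about 4 mm: a listed point, or the origin of a listed thing).
The state is a dict: "clock": time; "qpos": joint angles; "qd": joint speeds; "joint_efforts": joint torques, N m; "position": TCP position; "tool_rot": TCP orientation; "force": force on the tool from outside, world axes, zero at the start; "moment": the same for the moment, N m; "grip_width": finger opening in m; "finger_force": force on a finger pad.
Only numpy, scipy, OpenCV 4.12 (cv2) and the standard library are available. Lean on these libraries where they do the work, as an engineer would, in place of code of your own. Each camera call takes 0.05 s, during which the arm holds its last target. There are 200 camera calls.

## Working session

There is one attempt and no reset: what is moved stays moved. The work goes in short steps, Python scripts to look and compute and a shell command to move; the robot and the scene stay as the last step left them, time stands still between calls to the robot, and variables do not carry over. Pictures are saved under pics/ and viewed, at most 10 in all, crops included, and the job is handed in when it is done.

```bash
mkdir -p pics
cat > h.py <<'E'
from workcell import bot
import numpy as np, cv2
from scipy.spatial.transform import Rotation as Ro
def save(p,n): cv2.imwrite('pics/'+n+'.png',cv2.cvtColor(p['img'],cv2.COLOR_RGB2BGR))
def proj(p,X):
    c=p['R']@np.array(X)+p['t']; u=p['intrinsics']@c; return u[:2]/u[2]
def onplane(p,uv,z):
    d=p['R'].T@np.linalg.inv(p['intrinsics'])@np.array([uv[0],uv[1],1.]); o=-p['R'].T@p['t']
    return o+d*(z-o[2])/d[2]
def pose():
    s=bot.observe(); return np.array(s['position']),Ro.from_euler('xyz',s['tool_rot']).as_matrix(),s
E
python3 - <<'E'
from h import *
s=bot.observe(); print(s['position'],s['tool_rot'],s['grip_width'],bot.tip_reach)
for n in('scene','top'):
    p=bot.grab_frame(n); save(p,n+'0'); print(n,(-p['R'].T@p['t']).round(3))
    for q in 'mould_yellow_center mould_blue_center mould_red_center mould_green_center tray_floor gate_center knob_center jar tin mug bottle'.split():
        r=bot.spot_point(q,p); print(q,[(np.round(a['xyz'],4).tolist(),round(a['conf'],2)) for a in r[:2]])
E
```

```text
[0.26316474 0.5666187  0.30333022] [-3.14047307e+00  6.41447458e-05  2.70684548e+00] 0.08542433041037403 0.0726
scene [0.895 0.611 1.311]
mould_yellow_center [([0.4538, -0.3375, 0.0271], 0.66)]
mould_blue_center [([0.5718, 0.098, 0.1097], 0.64)]
mould_red_center [([0.5633, 0.064, 0.112], 0.56)]
mould_green_center [([0.5832, 0.1752, 0.1141], 0.72)]
tray_floor [([0.5786, 0.128, 0.0876], 0.78)]
gate_center [([0.5202, -0.0925, 0.1154], 0.68)]
knob_center [([0.4955, -0.06, 0.1858], 0.44)]
jar [([0.4298, -0.4344, 0.0047], 0.68), ([0.4935, -0.0588, 0.1824], 0.48)]
tin [([0.4785, -0.2425, 0.0027], 0.76)]
mug [([0.5015, 0.4286, 0.0018], 0.58)]
bottle [([0.5746, 0.1307, 0.0856], 0.33)]
top [ 0.352 -0.024  1.267]
mould_yellow_center [([0.4539, -0.3378, 0.0256], 0.7)]
mould_blue_center [([0.5726, 0.1031, 0.1085], 0.69), ([0.5204, -0.0888, 0.1118], 0.35)]
mould_red_center [([0.5649, 0.068, 0.1121], 0.87)]
mould_green_center [([0.5836, 0.1695, 0.1108], 0.91)]
tray_floor [([0.5731, 0.1294, 0.0845], 0.57)]
gate_center [([0.5232, -0.0888, 0.1137], 0.64)]
knob_center [([0.4868, -0.2452, -0.0008], 0.71), ([0.4965, -0.0567, 0.1905], 0.69)]
jar []
tin [([0.4857, -0.2441, 0.0003], 0.85), ([0.4291, -0.4292, -0.0], 0.32)]
mug [([0.5017, 0.4293, 0.001], 0.72), ([0.3757, -0.0175, 0.0028], 0.43)]
bottle [([0.3752, -0.0198, -0.0001], 0.84)]
```

View pics/top0.png

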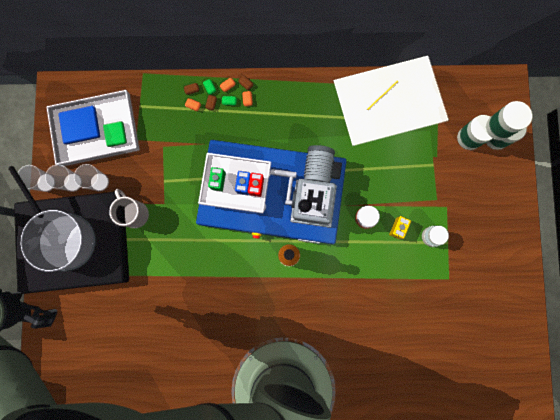

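View pics/scene0.png

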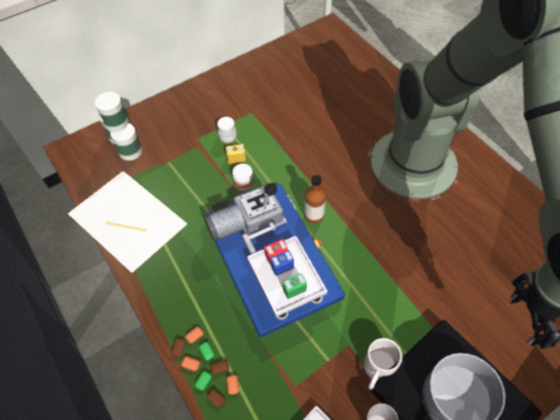

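```bash
cat >> h.py <<'E'
def plan(way,grip=1,sp=47,wmax=.14):
    """way: list of (x,y,z,yaw) commanded TCP poses, tool down; prints rows from the present pose"""
    p,R,s=pose(); rows=[]
    for x,y,z,yaw in way:
        G=Ro.from_euler('xyz',[np.pi,0,yaw]).as_matrix(); d=np.array([x,y,z])-p
        rv=Ro.from_matrix(R.T@G).as_rotvec()
        n=max(1,int(np.ceil(max(np.linalg.norm(d)*1000/sp,np.abs(rv).max()/wmax))))
        for i in range(n):
            t=R.T@d/n*1000; r=rv/n
            rows.append([round(float(v),1) for v in t]+[round(float(v),4) for v in r]+[grip])
            R=R@Ro.from_rotvec(r).as_matrix()
        p=p+d
    for i in range(0,len(rows),5): print(rows[i:i+5])
E
python3 - <<'E'
from h import *
plan([(.45,.2,.36,2.1),(.48,-.1,.36,1.6),(.455,-.335,.27,1.286)])
p=bot.grab_frame('wrist'); print(p['tool_from_camera'].round(3),p['intrinsics'].round(0))
E
```

```text
[[-36.0, -28.2, -6.2, 0.0, -0.0, 0.0674, 1], [-37.8, -25.7, -6.2, 0.0, -0.0, 0.0674, 1], [-39.5, -23.1, -6.2, 0.0, -0.0, 0.0674, 1], [-40.9, -20.4, -6.2, 0.0, -0.0, 0.0674, 1], [-42.2, -17.6, -6.2, 0.0, -0.0, 0.0674, 1]]
[[-43.3, -14.7, -6.2, 0.0, -0.0, 0.0674, 1], [-44.2, -11.8, -6.2, 0.0, -0.0, 0.0674, 1], [-44.9, -8.8, -6.2, 0.0, -0.0, 0.0674, 1], [-45.4, -5.7, -6.2, 0.0, -0.0, 0.0674, 1], [-39.2, -17.9, -0.0, -0.0, -0.0, 0.0714, 1]]
[[-40.3, -15.1, -0.0, -0.0, -0.0, 0.0714, 1], [-41.3, -12.2, -0.0, -0.0, -0.0, 0.0714, 1], [-42.1, -9.2, -0.0, -0.0, -0.0, 0.0714, 1], [-42.6, -6.2, -0.0, -0.0, -0.0, 0.0714, 1], [-43.0, -3.1, -0.0, -0.0, -0.0, 0.0714, 1]]
[[-43.1, -0.0, -0.0, -0.0, -0.0, 0.0714, 1], [-39.0, -5.3, 15.0, -0.0, -0.0, 0.0523, 1], [-39.3, -3.3, 15.0, -0.0, -0.0, 0.0523, 1], [-39.4, -1.2, 15.0, -0.0, -0.0, 0.0523, 1], [-39.4, 0.9, 15.0, -0.0, -0.0, 0.0523, 1]]
[[-39.3, 2.9, 15.0, -0.0, -0.0, 0.0523, 1], [-39.1, 5.0, 15.0, -0.0, -0.0, 0.0523, 1]]
[[ 0.    -0.961 -0.276  0.069]
 [ 1.     0.    -0.     0.001]
 [ 0.001 -0.276  0.961 -0.071]
 [ 0.     0.     0.     1.   ]] [[329.   0. 273.]
 [  0. 329. 207.]
 [  0.   0.   1.]]
```

```bash
python3 -m jog '[[[-36,-28,-6,0,0,0.067,1],[-38,-26,-6,0,0,0.067,1],[-39.5,-23,-6,0,0,0.067,1],[-41,-20.5,-6,0,0,0.067,1],[-42,-17.5,-6,0,0,0.067,1]]]'
```

```text
clock: 1.75
position: [0.368, 0.3614, 0.3343]
tool_rot: [3.141, -0.0, 2.369]
force: [1.6, 0.3, 0.4]
grip_width: 0.0854
finger_force: 0.0
```

```bash
python3 -m jog '[[[-43,-15,-6,0,0,0.067,1],[-44,-12,-6,0,0,0.067,1],[-45,-9,-6,0,0,0.067,1],[-45.5,-6,-6,0,0,0.067,1],[-39,-18,0,0,0,0.071,1]]]'
```

```text
clock: 2.25
position: [0.4558, 0.1554, 0.3587]
tool_rot: [3.14, 0.0, 2.029]
force: [0.0, 0.5, 0.7]
grip_width: 0.0852
finger_force: 0.0
```

```bash
python3 -m jog '[[[-40,-15,0,0,0,0.071,1],[-41,-12,0,0,0,0.071,1],[-42,-9,0,0,0,0.071,1],[-42.5,-6,0,0,0,0.071,1],[-43,-3,0,0,0,0.071,1]]]'; python3 -c "
from h import *
print(bot.observe()['qpos'].round(2)); plan([(.455,-.335,.27,1.286)])"
```

```text
clock: 2.75
position: [0.477, -0.0577, 0.3582]
tool_rot: [3.141, -0.0, 1.675]
force: [1.4, 0.7, 0.8]
grip_width: 0.0854
finger_force: 0.0
[-0.37  0.24  0.44  1.92 -0.12  1.01  0.23]
[[-39.1, -7.3, 12.6, 0.0001, -0.0, 0.0556, 1], [-39.4, -5.1, 12.6, 0.0001, -0.0, 0.0556, 1], [-39.6, -2.9, 12.6, 0.0001, -0.0, 0.0556, 1], [-39.7, -0.7, 12.6, 0.0001, -0.0, 0.0556, 1], [-39.7, 1.5, 12.6, 0.0001, -0.0, 0.0556, 1]]
[[-39.6, 3.7, 12.6, 0.0001, -0.0, 0.0556, 1], [-39.3, 5.9, 12.6, 0.0001, -0.0, 0.0556, 1]]
```

```bash
python3 -m jog '[[[-39,-7,12.5,0,0,0.056,1],[-39.5,-5,12.5,0,0,0.056,1],[-39.5,-3,12.5,0,0,0.056,1],[-39.5,-1,12.5,0,0,0.056,1],[-39.5,1.5,12.5,0,0,0.056,1]]]'
```

```text
clock: 3.25
position: [0.4613, -0.255, 0.2951]
tool_rot: [3.141, -0.0, 1.396]
force: [1.1, -0.4, 0.5]
grip_width: 0.0854
finger_force: 0.0
```

```bash
python3 -m jog '[[[-39.5,4,12.5,0,0,0.056,1],[-39,6,12.5,0,0,0.056,1],[0,0,0,0,0,0,1]]]'
cat >> h.py <<'E'
def wgrab():
    P,R,s=pose(); p=bot.grab_frame('wrist'); T=p['tool_from_camera']
    M=np.eye(4); M[:3,:3]=R; M[:3,3]=P; C=np.linalg.inv(M@T)
    return dict(p,R=C[:3,:3],t=C[:3,3]),p
E
python3 - <<'E'
from h import *
p,raw=wgrab(); save(p,'w1')
for q in ('mould_yellow_center','jar','tin'):
    print(q,[(np.round(a['xyz'],4).tolist(),round(a['conf'],2)) for a in bot.spot_point(q,raw)[:2]])
r=bot.trace('mould_yellow_center',raw)
m=r[0]['region'].astype(np.uint8)
y,x=np.nonzero(m); pts=np.array([onplane(p,(a,b),.05)[:2] for a,b in zip(x,y)])
b=cv2.minAreaRect((pts*1000).astype(np.float32)); print(b, pose()[0], pose()[2]['qpos'].round(2))
E
```

```text
clock: 3.55
position: [0.4537, -0.3369, 0.2691]
tool_rot: [-3.14, 0.002, 1.278]
force: [-1.0, 0.4, 1.2]
grip_width: 0.0855
finger_force: 0.0
mould_yellow_center [([0.4496, -0.3392, 0.0278], 0.58)]
jar [([0.4276, -0.4352, 0.0032], 0.9)]
tin [([0.4792, -0.2446, -0.0002], 0.97)]
((455.1748046875, -333.0428161621094), (41.571712493896484, 56.831993103027344), 66.05567169189453) [ 0.45624485 -0.33140247  0.27074546] [ 0.14  0.52  0.54  1.82 -0.33  0.89  0.55]
```

View pics/w1.png

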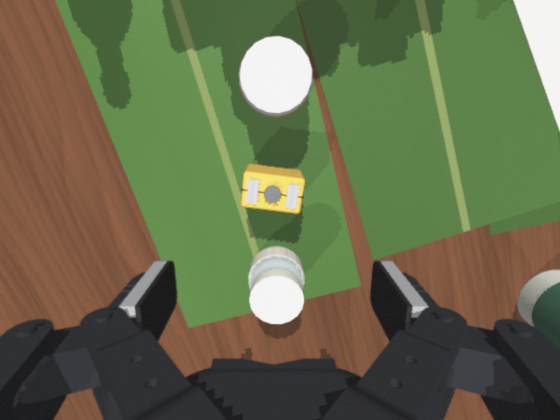

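Run:
```python
from h import *
p,raw=wgrab(); print(pose()[0])
m=bot.trace('mould_yellow_center',raw)[0]['region']
h=cv2.cvtColor(p['img'],cv2.COLOR_RGB2HSV); v=h[...,2]; print(np.percentile(v[m],[5,20,50,80,95]))
for th in (0,190,215):
    k=(m&((v>th)|(h[...,1]<80))).astype(np.uint8); k=cv2.morphologyEx(k,cv2.MORPH_CLOSE,np.ones((9,9)))
    k=cv2.morphologyEx(k,cv2.MORPH_OPEN,np.ones((5,5)))
    c=max(cv2.findContours(k,0,1)[0],key=cv2.contourArea).reshape(-1,2)
    w=np.array([onplane(p,q,.05)[:2] for q in c],np.float32)*1000
    print(th,cv2.minAreaRect(w), cv2.boxPoints(cv2.minAreaRect(c.astype(np.float32))).round().tolist())
cv2.imwrite('pics/y2.png',cv2.resize(cv2.cvtColor(p['img'][140:240,220:340],cv2.COLOR_RGB2BGR),None,fx=6,fy=6,interpolation=0))
```

```text
[ 0.45628662 -0.33137584  0.27080116]
[131. 175. 206. 232. 234.]
0 ((455.132080078125, -332.96844482421875), (41.78533935546875, 56.83899688720703), 66.2950210571289) [[238.0, 213.0], [244.0, 169.0], [305.0, 177.0], [299.0, 221.0]]
190 ((453.7268981933594, -335.5847473144531), (33.03524398803711, 54.001155853271484), 65.9158935546875) [[239.0, 211.0], [244.0, 177.0], [302.0, 185.0], [298.0, 219.0]]
215 ((453.57733154296875, -335.72235107421875), (31.818622589111328, 53.545860290527344), 65.87163543701172) [[239.0, 211.0], [244.0, 178.0], [302.0, 186.0], [297.0, 219.0]]
```

View pics/y2.png

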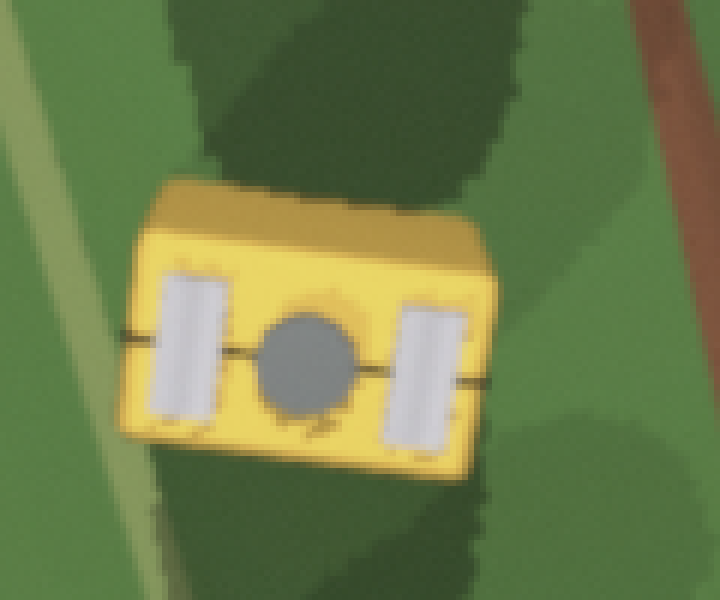

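Run:
```python
from h import *
plan([(.4535,-.336,.165,1.151),(.4535,-.336,.087,1.151)])
```

```text
[[-1.7, -0.5, 35.3, 0.0002, -0.0001, 0.0455, 1], [-1.7, -0.4, 35.3, 0.0002, -0.0001, 0.0455, 1], [-1.7, -0.3, 35.3, 0.0002, -0.0001, 0.0455, 1], [-0.0, -0.0, 39.0, 0.0, -0.0, 0.0, 1], [0.0, -0.0, 39.0, 0.0, -0.0, 0.0, 1]]
```

```bash
python3 -m jog '[[[-1.7,-0.4,35.3,0,0,0.0455,1],[-1.7,-0.4,35.3,0,0,0.0455,1],[-1.7,-0.4,35.3,0,0,0.0455,1],[0,0,0,0,0,0,1],[0,0,0,0,0,0,1]]]'; python3 -c "
from h import *
plan([(.4535,-.336,.087,1.151)],sp=25)"
```

```text
clock: 4.4
position: [0.4532, -0.3367, 0.1654]
tool_rot: [-3.141, 0.0, 1.151]
force: [-0.4, 0.1, 0.2]
grip_width: 0.0854
finger_force: 0.0
[[0.2, -0.0, 19.6, -0.0, 0.0, 0.0, 1], [0.2, -0.0, 19.6, -0.0, 0.0, 0.0, 1], [0.2, -0.0, 19.6, -0.0, 0.0, 0.0, 1], [0.2, -0.0, 19.6, -0.0, 0.0, 0.0, 1]]
```

```bash
python3 -m jog '[[[0.7,0,19.6,0,0,0,1],[0,0,19.6,0,0,0,1],[0,0,19.6,0,0,0,1],[0,0,19.6,0,0,0,1],[0,0,0,0,0,0,1]]]'; python3 -m jog '[[[0,0,0,0,0,0,0.3],[0,0,0,0,0,0,0.3],[0,0,0,0,0,0,0.3],[0,0,0,0,0,0,0.3],[0,0,0,0,0,0,0.3]]]' 40;  python3 -c "
from h import *
print(bot.observe()['qpos'].round(2))"
```

```text
clock: 4.9
position: [0.4537, -0.336, 0.0865]
tool_rot: [3.142, -0.0, 1.151]
force: [0.2, 0.3, 0.5]
grip_width: 0.0855
finger_force: 0.0
clock: 5.4
position: [0.4539, -0.3366, 0.088]
tool_rot: [3.139, -0.0, 1.15]
force: [-0.9, 2.5, 13.6]
grip_width: 0.0554
finger_force: 40.5
[ 0.27  0.79  0.38  1.91 -0.54  0.54  0.6 ]
```

```bash
python3 -m jog '[[[0,0,-20,0,0,0,0.3],[0,0,-40,0,0,0,0.3],[0,0,-48,0,0,0,0.3],[0,0,-48,0,0,0,0.3],[0,0,-48,0,0,0,0.3]]]';python3 -c "
from h import *
plan([(.47,-.31,.345,1.2),(.568,.075,.345,1.393)],.3,42)"
```

```text
clock: 5.9
position: [0.4528, -0.3361, 0.2932]
tool_rot: [3.141, -0.0, 1.149]
force: [1.3, -0.1, -0.6]
grip_width: 0.0556
finger_force: 44.3
[[15.4, 2.5, -25.9, 0.0005, -0.0, -0.0254, 0.3], [15.3, 2.9, -25.9, 0.0005, -0.0, -0.0254, 0.3], [39.4, -4.8, -0.0, -0.0, 0.0, -0.0193, 0.3], [39.5, -4.1, -0.0, -0.0, 0.0, -0.0193, 0.3], [39.6, -3.3, -0.0, -0.0, 0.0, -0.0193, 0.3]]
[[39.6, -2.5, -0.0, -0.0, 0.0, -0.0193, 0.3], [39.7, -1.8, -0.0, -0.0, 0.0, -0.0193, 0.3], [39.7, -1.0, -0.0, -0.0, 0.0, -0.0193, 0.3], [39.7, -0.2, -0.0, -0.0, 0.0, -0.0193, 0.3], [39.7, 0.5, 0.0, -0.0, 0.0, -0.0193, 0.3]]
[[39.7, 1.3, 0.0, -0.0, 0.0, -0.0193, 0.3], [39.7, 2.1, 0.0, -0.0, 0.0, -0.0193, 0.3]]
```

```bash
python3 -m jog '[[[15.4,2.5,-22,0,0,-0.025,0.3],[15.4,2.5,-22,0,0,-0.025,0.3],[39.5,-5,0,0,0,-0.019,0.3],[39.5,-4,0,0,0,-0.019,0.3],[39.5,-3,0,0,0,-0.019,0.3]]]'
```

```text
clock: 6.4
position: [0.4996, -0.1932, 0.3353]
tool_rot: [3.14, -0.001, 1.257]
force: [1.2, -0.5, -1.9]
grip_width: 0.0556
finger_force: 44.6
```

```bash
python3 -m jog '[[[39.5,-2.5,0,0,0,-0.019,0.3],[39.7,-2,0,0,0,-0.019,0.3],[39.7,-1,0,0,0,-0.019,0.3],[39.7,0,0,0,0,-0.019,0.3],[39.7,0.5,0,0,0,-0.019,0.3]]]'
```

```text
clock: 6.9
position: [0.549, -0.0008, 0.3353]
tool_rot: [3.141, -0.001, 1.352]
force: [0.7, -1.2, -2.1]
grip_width: 0.0555
finger_force: 44.5
```

```bash
python3 -m jog '[[[39.7,1.5,0,0,0,-0.019,0.3],[39.7,2,0,0,0,-0.019,0.3],[0,0,0,0,0,0,0.3],[0,0,0,0,0,0,0.3]]]'
cat > look.py <<'E'
from h import *
import sys
p,raw=wgrab(); save(p,sys.argv[1]); print(pose()[0],pose()[2]['tool_rot'])
for q in ('mould_blue_center','mould_red_center','mould_green_center','mould_yellow_center','tray_floor'):
    print(q,[(np.round(a['xyz'],4).tolist(),round(a['conf'],2)) for a in bot.spot_point(q,raw)[:1]])
E
python3 look.py w3
```

```text
clock: 7.3
position: [0.5689, 0.0751, 0.3348]
tool_rot: [3.141, -0.0, 1.391]
force: [0.1, -0.9, -1.1]
grip_width: 0.0556
finger_force: 44.5
[0.56879718 0.07400502 0.33478513] [3.14104898e+00 1.22172782e-04 1.38899908e+00]
mould_blue_center [([0.5715, 0.1016, 0.1095], 0.55)]
mould_red_center [([0.5682, 0.0684, 0.1101], 0.61)]
mould_green_center [([0.5797, 0.1767, 0.1104], 0.83)]
mould_yellow_center [([0.5691, 0.0757, 0.2735], 0.57)]
tray_floor [([0.5737, 0.1246, 0.081], 0.91)]
```

View pics/w3.png

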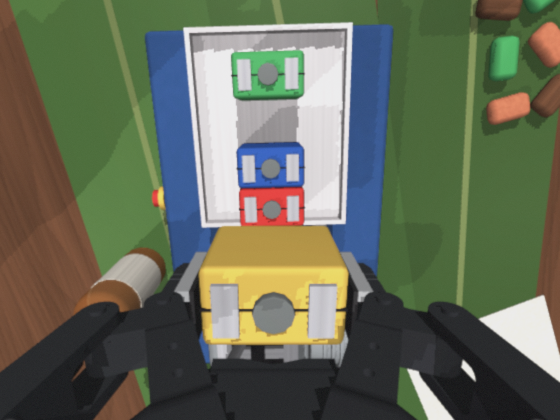

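```bash
cat > meas.py <<'E'
from h import *
p,raw=wgrab(); P,R,s=pose()
h=cv2.cvtColor(p['img'],cv2.COLOR_RGB2HSV)
C={}
for q,z in (('green',.139),('blue',.139),('red',.139),('yellow',P[2]-.035)):
    r=bot.trace('mould_%s_center'%q,raw)
    if not r: print(q,'none'); continue
    m=cv2.morphologyEx(r[0]['region'].astype(np.uint8),cv2.MORPH_CLOSE,np.ones((11,11)))
    g=((h[...,1]<60)&(h[...,2]<145)&(m>0)).astype(np.uint8); g=cv2.morphologyEx(g,cv2.MORPH_OPEN,np.ones((5,5)))
    n,l,st,ce=cv2.connectedComponentsWithStats(g)
    if n<2: print(q,'no plug'); continue
    # bright silver clips
    k=1+np.argmax(st[1:,4]); W=onplane(p,ce[k],z); C[q]=W
    cl=((h[...,1]<60)&(h[...,2]>165)&(m>0)).astype(np.uint8); cl=cv2.morphologyEx(cl,cv2.MORPH_OPEN,np.ones((5,5)))
    n2,l2,st2,ce2=cv2.connectedComponentsWithStats(cl); o=np.argsort(-st2[1:,4])[:2]+1
    a,b=sorted([tuple(ce2[i]) for i in o]); A,B=[onplane(p,u,z)[:2] for u in (a,b)]
    d=B-A; print(q,ce[k].round(1),st[k,4],W.round(4),'clips',np.round(a,1),np.round(b,1),'len',np.linalg.norm(d).round(4),'mid',((A+B)/2).round(4),'yaw',np.arctan2(d[1],d[0]).round(3))
    if q=='yellow': print('in tool',(R.T@(W-P)).round(4), s['tool_rot'])
g,b=C['green'],C['blue']; d=(g-b)[:2]; print('blue-green',np.linalg.norm(d).round(4),'row dir yaw',np.arctan2(-d[0],d[1]).round(3),'gap',((g+b)/2).round(4))
E
python3 meas.py
```

```text
green [266.7  72.3] 330 [0.5834 0.1727 0.139 ] clips [242.8  72.3] [290.5  71. ] len 0.036 mid [0.5835 0.1731] yaw -0.156
blue [269.7 166.6] 268 [0.5724 0.1019 0.139 ] clips [247.9 167. ] [291.5 166. ] len 0.0356 mid [0.5724 0.102 ] yaw -0.159
red [271.  207.9] 239 [0.567  0.0673 0.139 ] clips [249.7 207.7] [292.5 206.9] len 0.0361 mid [0.5672 0.0677] yaw -0.163
yellow [273.1 312.8] 1314 [0.5699 0.0728 0.2993] clips [224.3 311.7] [321.7 311.2] len 0.0361 mid [0.57   0.0734] yaw -0.177
in tool [-0.0009  0.0011  0.035 ] [ 3.14138012e+00 -1.00868729e-04  1.38823293e+00]
blue-green 0.0716 row dir yaw -0.154 gap [0.5779 0.1373 0.139 ]
```

```bash
sed -i "s/^g,b=C/if 'blue' in C: g,b=C/" meas.py; python3 -c "
from h import *
plan([(.577,.1384,.25,1.409)],.3,30)"
```

```text
[[16.1, -0.9, 21.0, 0.0, 0.0, -0.005, 0.3], [16.1, -0.9, 21.0, 0.0, 0.0, -0.005, 0.3], [16.1, -0.8, 21.0, 0.0, 0.0, -0.005, 0.3], [16.1, -0.7, 21.0, 0.0, 0.0, -0.005, 0.3]]
```

```bash
python3 -m jog '[[[16.1,-0.9,21,0,0,-0.005,0.3],[16.1,-0.9,21,0,0,-0.005,0.3],[16.1,-0.8,21,0,0,-0.005,0.3],[16.1,-0.7,21,0,0,-0.005,0.3],[0,0,0,0,0,0,0.3]]]'; python3 -m jog '[[[0,0,0,0,0,0,0.3],[0,0,0,0,0,0,0.3],[0,0,0,0,0,0,0.3]]]'; python3 meas.py; python3 look.py w4
```

```text
clock: 8.35
position: [0.5759, 0.1408, 0.2474]
tool_rot: [-3.138, 0.001, 1.412]
force: [-0.9, -0.2, -1.7]
grip_width: 0.0554
finger_force: 44.3
clock: 8.65
position: [0.5773, 0.1378, 0.251]
tool_rot: [3.14, -0.001, 1.408]
force: [0.6, -0.0, -1.8]
grip_width: 0.0551
finger_force: 44.3
green [273.5 178.8] 447 [0.5843 0.1719 0.139 ] clips [240.  176.9] [303.5 175.9] len 0.0359 mid [0.5836 0.1733] yaw -0.147
blue none
red no plug
yellow [274.2 312.4] 1188 [0.5787 0.137  0.216 ] clips [224.5 311.2] [321.7 311.1] len 0.0361 mid [0.5784 0.1376] yaw -0.163
in tool [-0.0008  0.0016  0.035 ] [ 3.14048518e+00 -5.92573805e-04  1.40839752e+00]
[0.57699527 0.13841637 0.25031505] [ 3.14138620e+00 -1.54841154e-04  1.40904860e+00]
mould_blue_center []
mould_red_center []
mould_green_center [([0.5826, 0.1756, 0.1106], 0.81)]
mould_yellow_center [([0.5765, 0.1373, 0.1888], 0.67)]
tray_floor [([0.5748, 0.1225, 0.0834], 0.64)]
```

```bash
python3 -m jog '[[[0,0,6,0,0,0,0.3],[0,0,7,0,0,0,0.3],[0,0,3,0,0,0,0.3],[0,0,2,0,0,0,0.3],[0,0,0,0,0,0,0.3]]]'; python3 -m jog '[[[0,0,4,0,0,0,0.3],[0,0,5,0,0,0,0.3],[0,0,5,0,0,0,0.3],[0,0,5,0,0,0,0.3],[0,0,5,0,0,0,0.3]]]'
```

```text
clock: 9.7
position: [0.5769, 0.1385, 0.2317]
tool_rot: [-3.141, 0.0, 1.409]
force: [0.1, 0.2, -1.7]
grip_width: 0.0556
finger_force: 44.3
clock: 10.2
position: [0.5769, 0.1385, 0.2076]
tool_rot: [-3.141, 0.0, 1.409]
force: [0.9, 0.4, -2.1]
grip_width: 0.0555
finger_force: 44.3
```

```bash
python3 -m jog '[[[0,0,6,0,0,0,0.3],[0,0,6,0,0,0,0.3],[0,0,6,0,0,0,0.3],[0,0,5,0,0,0,0.3],[0,0,4,0,0,0,0.3]]]'; python3 -m jog '[[[0,0,2,0,0,0,0.3],[0,0,2,0,0,0,0.3],[0,0,1,0,0,0,0.3],[0,0,0,0,0,0,0.3],[0,0,0,0,0,0,0.3]]]'
```

```text
clock: 10.7
position: [0.5769, 0.1385, 0.1806]
tool_rot: [-3.141, 0.0, 1.409]
force: [0.2, 0.2, -1.6]
grip_width: 0.0555
finger_force: 44.3
clock: 11.2
position: [0.577, 0.1386, 0.1762]
tool_rot: [3.141, -0.0, 1.409]
force: [-0.7, 0.4, -0.4]
grip_width: 0.0551
finger_force: 44.3
```

```bash
python3 -m jog '[[[0,0,1,0,0,0,0.3],[0,0,0.7,0,0,0,0.3],[0,0,0.5,0,0,0,0.3],[0,0,0,0,0,0,0.3],[0,0,0,0,0,0,0.3]]]'; python3 -m jog '[[[0,0,0.5,0,0,0,0.3],[0,0,0.5,0,0,0,0.3],[0,0,0,0,0,0,0.3]]]'
```

```text
clock: 11.7
position: [0.577, 0.1385, 0.1739]
tool_rot: [-3.142, 0.0, 1.409]
force: [-0.2, 0.4, -1.3]
grip_width: 0.0556
finger_force: 44.3
clock: 12.0
position: [0.577, 0.1386, 0.173]
tool_rot: [3.142, -0.0, 1.409]
force: [-2.2, -0.5, 2.9]
grip_width: 0.0556
finger_force: 44.8
```

```bash
python3 -m jog '[[[0,0,0.4,0,0,0,0.3],[0,0,0,0,0,0,0.8],[0,0,0,0,0,0,0.8],[0,0,0,0,0,0,0.8],[0,0,0,0,0,0,0.8]]]'; python3 -m jog '[[[0,0,-10,0,0,0,0.8],[0,0,-20,0,0,0,0.8],[0,0,-30,0,0,0,0.8],[0,0,-40,0,0,0,0.8],[0,0,-40,0,0,0,0.8]]]'
```

```text
clock: 12.5
position: [0.5769, 0.1386, 0.1724]
tool_rot: [-3.142, 0.0, 1.409]
force: [0.6, 0.4, 0.0]
grip_width: 0.0685
finger_force: 0.0
clock: 13.0
position: [0.5767, 0.1383, 0.3146]
tool_rot: [-3.142, 0.0, 1.409]
force: [0.9, 1.1, 0.1]
grip_width: 0.0688
finger_force: 0.0
```

```bash
python3 -c "
from h import *
plan([(.57,.07,.335,1.409),(.565,.045,.335,1.409)],.8,40)"
```

```text
[[-34.2, 2.2, -10.2, -0.0, 0.0001, -0.0, 0.8], [-34.2, 2.2, -10.2, -0.0, 0.0001, -0.0, 0.8], [-25.5, -0.9, -0.0, 0.0, 0.0, 0.0, 0.8]]
```

```bash
python3 -m jog '[[[-34,2,-8,0,0,0,0.8],[-34,2,-8,0,0,0,0.8],[-25,-1,0,0,0,0,0.8],[0,0,0,0,0,0,0.8],[0,0,0,0,0,0,0.8]]]'; sed -i "s/P\[2\]-.035/.139/" meas.py; python3 meas.py; python3 look.py w5
python3 - <<'E'
from h import *
p=bot.grab_frame('top'); save(p,'top2')
for q in ('knob_center','gate_center'): print([(np.round(a['xyz'],4).tolist(),round(a['conf'],2)) for a in bot.spot_point(q,p)])
cv2.imwrite('pics/t2c.png',cv2.resize(cv2.cvtColor(p['img'][140:240,270:370],cv2.COLOR_RGB2BGR),None,fx=6,fy=6,interpolation=2))
E
```

```text
clock: 13.5
position: [0.565, 0.0461, 0.3292]
tool_rot: [3.141, -0.001, 1.408]
force: [0.7, 1.1, -0.8]
grip_width: 0.0679
finger_force: 0.0
[0.56505223 0.04728845 0.32854396] [-3.14150420e+00 -1.34176865e-04  1.41054541e+00]
mould_blue_center [([0.5714, 0.103, 0.1096], 0.58)]
mould_red_center [([0.5692, 0.0688, 0.1082], 0.86)]
mould_green_center [([0.5826, 0.1756, 0.1095], 0.62)]
mould_yellow_center [([0.5737, 0.1352, 0.1101], 0.77)]
tray_floor [([0.5734, 0.1215, 0.0837], 0.69)]
[([0.4985, -0.0582, 0.1913], 0.49)]
[([0.52, -0.0901, 0.111], 0.87)]Traceback (most recent call last):
  File "meas.py", line 16, in <module>
    a,b=sorted([tuple(ce2[i]) for i in o]); A,B=[onplane(p,u,z)[:2] for u in (a,b)]
    ^^^
ValueError: not enough values to unpack (expected 2, got 1)
```

View pics/w5.png

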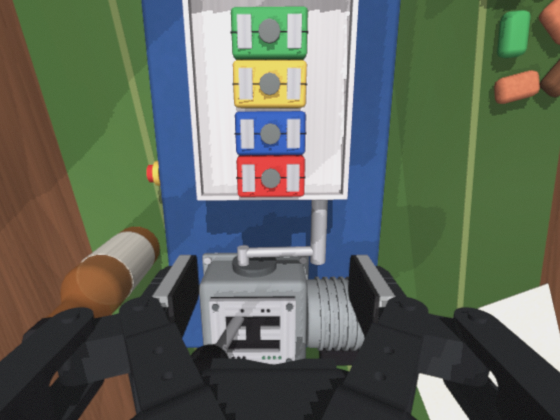

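View pics/t2c.png

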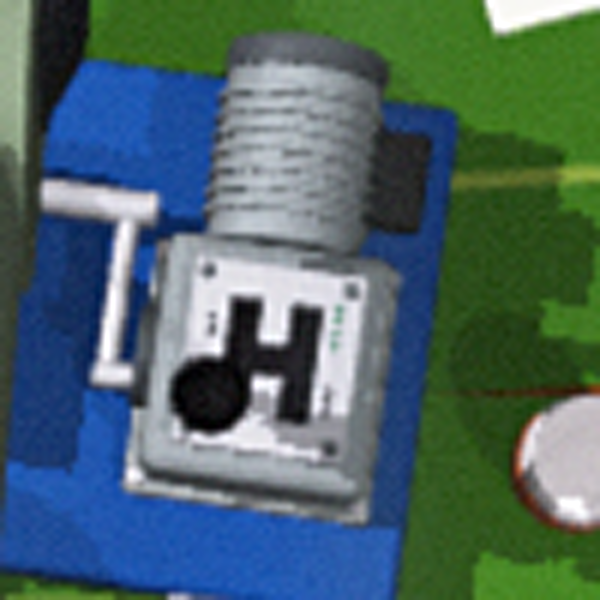

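```bash
cat >> h.py <<'E'
YW=-.158
def knob(G,f,c):
    v=.17*np.array([np.sin(f),-np.sin(c)*np.cos(f),np.cos(c)*np.cos(f)])
    return np.array([G[0],G[1],.025])+Ro.from_euler('z',YW).as_matrix()@v
E
python3 - <<'E'
from h import *
p=bot.grab_frame('top')
print('G px',onplane(p,(315.5,199.5),.115).round(4))
w,raw=wgrab()
for q in ('knob_center','gate_center'): print(q,[(np.round(a['xyz'],4).tolist(),round(a['conf'],2)) for a in bot.spot_point(q,raw)])
img=cv2.cvtColor(p['img'],cv2.COLOR_RGB2GRAY)[190:222,290:322]; k=(img<45).astype(np.uint8); k=cv2.morphologyEx(k,cv2.MORPH_OPEN,cv2.getStructuringElement(2,(9,9)))
n,l,st,ce=cv2.connectedComponentsWithStats(k); print(st[1:],ce[1:]+[290,190])
i=1+np.argmax(st[1:,4]); print(onplane(p,ce[i]+[290,190],.19).round(4))
G=(.5212,-.0902)
for f in (-.21,-.15,-.1): print(f,knob(G,f,-.15).round(4))
E
```

```text
G px [ 0.5232 -0.0949  0.115 ]
knob_center [([0.4963, -0.0571, 0.1951], 0.57)]
gate_center [([0.5199, -0.0902, 0.1141], 0.58)]
[[  9  10  12  12 111]] [[304.6036036  205.38738739]]
[ 0.4975 -0.0629  0.19  ]
-0.21 [ 0.4901 -0.0601  0.1894]
-0.15 [ 0.5001 -0.0614  0.1912]
-0.1 [ 0.5084 -0.0626  0.1923]
```

```bash
python3 -c "
from h import *
plan([(.497,-.060,.31,1.41)],.8,33)"
```

```text
[[-29.0, -12.5, 4.6, 0.0, 0.0, -0.0002, 0.8], [-29.0, -12.5, 4.6, 0.0, 0.0, -0.0002, 0.8], [-29.0, -12.5, 4.6, 0.0, 0.0, -0.0002, 0.8], [-29.0, -12.5, 4.6, 0.0, 0.0, -0.0002, 0.8]]
```

```bash
python3 -m jog '[[[-29,-12.5,4.6,0,0,0,0.8],[-29,-12.5,4.6,0,0,0,0.8],[-29,-12.5,4.6,0,0,0,0.8],[-29,-12.5,4.6,0,0,0,0.8],[0,0,0,0,0,0,0.8]]]'; python3 -m jog '[[[0,0,10,0,0,0,0.8],[0,0,0,0,0,0,0.8],[0,0,0,0,0,0,0.8]]]'
python3 - <<'E'
from h import *
p,raw=wgrab(); save(p,'w6'); print(pose()[0])
print([(np.round(a['xyz'],4).tolist(),round(a['conf'],2)) for a in bot.spot_point('knob_center',raw)])
E
```

```text
clock: 14.75
position: [0.4949, -0.0635, 0.3101]
tool_rot: [-3.141, 0.001, 1.405]
force: [-0.1, 0.6, 0.3]
grip_width: 0.0684
finger_force: 0.0
clock: 15.05
position: [0.4972, -0.0595, 0.2997]
tool_rot: [-3.141, 0.0, 1.41]
force: [-0.3, -0.3, 0.1]
grip_width: 0.0682
finger_force: 0.0
[ 0.49725714 -0.05955244  0.29988697]
[([0.4972, -0.0608, 0.1957], 0.57)]
```

View pics/w6.png

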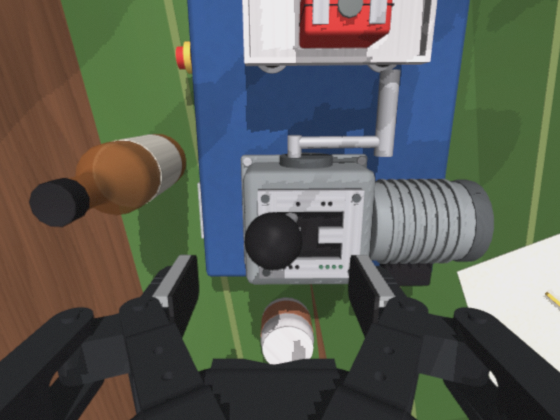

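```bash
python3 -m jog '[[[-0.5,0,15,0,0,0,0.8],[-0.5,0,15,0,0,0,0.8],[0,0,15,0,0,0,0.8],[0,0,10,0,0,0,0.8],[0,0,0,0,0,0,0.8]]]'; python3 -m jog '[[[0,0,0,0,0,0,0.2],[0,0,0,0,0,0,0.2],[0,0,0,0,0,0,0.2],[0,0,0,0,0,0,0.2],[0,0,0,0,0,0,0.2]]]' 40
python3 - <<'E'
from h import *
P,R,s=pose(); print(P); G=(.521,-.0905)
k=P+R@[0,0,.054]
f=np.arcsin(np.clip((Ro.from_euler('z',-YW).as_matrix()@(k-[G[0],G[1],.025]))[0]/.17,-1,1)); print('f',f)
prev=knob(G,f,-.15)
for t in [(f/2,-.15),(0,-.15),(0,0),(0,.15),(.1,.15),(.21,.15)]:
    n=knob(G,*t); print(t,n.round(4),'tool d',(R.T@(n-prev)*1000).round(1)); prev=n
E
```

```text
clock: 15.65
position: [0.4966, -0.0609, 0.2442]
tool_rot: [-3.14, 0.001, 1.41]
force: [-0.3, 0.1, -0.1]
grip_width: 0.0683
finger_force: 0.0
clock: 16.15
position: [0.4971, -0.0612, 0.2458]
tool_rot: [3.14, -0.0, 1.409]
force: [-1.3, 0.2, 6.3]
grip_width: 0.0318
finger_force: 39.0
[ 0.49710598 -0.06115787  0.24582043]
f -0.1663605081694188
(np.float64(-0.0831802540847094), -0.15) [ 0.511  -0.0633  0.1925] tool d [ 0.3 14.  -1.7]
(0, -0.15) [ 0.525  -0.0654  0.1931] tool d [ 0.1 14.1 -0.6]
(0, 0) [ 0.521  -0.0905  0.195 ] tool d [-25.4   0.1  -1.9]
(0, 0.15) [ 0.517  -0.1156  0.1931] tool d [-25.4   0.1   1.9]
(0.1, 0.15) [ 0.5338 -0.1181  0.1923] tool d [ 0.2 17.   0.9]
(0.21, 0.15) [ 0.5521 -0.1206  0.1894] tool d [ 0.5 18.5  2.9]
```

```bash
python3 -m jog '[[[0,6,-0.6,0,0,0,0.2],[0,6,-0.5,0,0,0,0.2],[0,6,-0.5,0,0,0,0.2],[0,6,-0.3,0,0,0,0.2],[0,4,-0.2,0,0,0,0.2]]]'; python3 -m jog '[[[0,0,0,0,0,0,0.2],[0,0,0,0,0,0,0.2],[-4,0,-0.4,0,0,0,0.2],[-4,0,-0.3,0,0,0,0.2],[0,0,0,0,0,0,0.2]]]'
```

```text
clock: 16.65
position: [0.5239, -0.0654, 0.2471]
tool_rot: [-3.14, -0.0, 1.409]
force: [-5.8, 2.6, -0.0]
grip_width: 0.0324
finger_force: 41.6
clock: 17.15
position: [0.5225, -0.0737, 0.2481]
tool_rot: [-3.14, -0.0, 1.409]
force: [-5.1, 0.2, 3.0]
grip_width: 0.0316
finger_force: 41.8
```

```bash
python3 -m jog '[[[-6,0,-0.6,0,0,0,0.2],[-6,0,-0.4,0,0,0,0.2],[-6,0,-0.2,0,0,0,0.2],[0,0,0,0,0,0,0.2],[0,0,0,0,0,0,0.2]]]'
```

```text
clock: 17.65
position: [0.5202, -0.0916, 0.2492]
tool_rot: [3.141, 0.0, 1.409]
force: [-2.6, -0.2, 2.0]
grip_width: 0.0317
finger_force: 41.6
```

```bash
python3 -m jog '[[[-6,0,0.1,0,0,0,0.2],[-6,0,0.3,0,0,0,0.2],[-6,0,0.5,0,0,0,0.2],[-5,0,0.6,0,0,0,0.2],[0,0,0,0,0,0,0.2]]]'; python3 -m jog '[[[-2,0,0.1,0,0,0,0.2],[0,0,0,0,0,0,0.2],[0,0,0,0,0,0,0.2]]]'
```

```text
clock: 18.15
position: [0.5163, -0.115, 0.2475]
tool_rot: [-3.142, 0.001, 1.408]
force: [-2.2, 0.1, -0.6]
grip_width: 0.0314
finger_force: 41.6
clock: 18.45
position: [0.5162, -0.1161, 0.2474]
tool_rot: [-3.141, 0.0, 1.409]
force: [-1.7, 0.9, -2.8]
grip_width: 0.0318
finger_force: 41.5
```

```bash
python3 -m jog '[[[0,5,0.1,0,0,0,0.2],[0,6,0.2,0,0,0,0.2],[0,6,0.3,0,0,0,0.2],[0,6,0.7,0,0,0,0.2],[0,0,0,0,0,0,0.2]]]'; python3 -m jog '[[[0,5,0.8,0,0,0,0.2],[0,4,0.8,0,0,0,0.2],[0,2.5,0.5,0,0,0,0.2],[0,0,0,0,0,0,0.2],[0,0,0,0,0,0,0.2]]]'
```

```text
clock: 18.95
position: [0.5395, -0.1198, 0.2463]
tool_rot: [3.141, 0.0, 1.409]
force: [-3.6, 0.1, 4.1]
grip_width: 0.0319
finger_force: 41.6
clock: 19.45
position: [0.5505, -0.1216, 0.2443]
tool_rot: [3.141, 0.0, 1.409]
force: [-3.2, 1.3, 5.0]
grip_width: 0.0317
finger_force: 41.8
```

```bash
python3 -m jog '[[[0,1.5,0.3,0,0,0,0.2],[0,1.5,0.2,0,0,0,0.2],[0,0,0,0,0,0,0.2],[0,0,0,0,0,0,0.2]]]'
```

```text
clock: 19.85
position: [0.553, -0.122, 0.2438]
tool_rot: [-3.141, -0.0, 1.409]
force: [-6.1, 2.0, 6.9]
grip_width: 0.032
finger_force: 42.0
```

```bash
python3 -m jog '[[[0,1.5,0.2,0,0,0,0.2],[0,0,0,0,0,0,0.2],[0,0,0,0,0,0,0.2]]]'; python3 -m jog '[[[0,-1,0,0,0,0,0.2],[0,0,0,0,0,0,0.8],[0,0,0,0,0,0,0.8],[0,0,0,0,0,0,0.8],[0,0,0,0,0,0,0.8]]]'; python3 -m jog '[[[0,0,-15,0,0,0,0.8],[0,0,-25,0,0,0,0.8],[0,0,-30,0,0,0,0.8],[0,0,-20,0,0,0,0.8],[0,0,0,0,0,0,0.8]]]'
python3 - <<'E'
from h import *
p,raw=wgrab(); save(p,'w7')
print([(np.round(a['xyz'],4).tolist(),round(a['conf'],2)) for a in bot.spot_point('knob_center',raw)])
p=bot.grab_frame('top')
for q in 'mould_yellow_center mould_blue_center mould_red_center mould_green_center jar tin mug bottle knob_center'.split():
    print(q,[(np.round(a['xyz'],4).tolist(),round(a['conf'],2)) for a in bot.spot_point(q,p)[:2]])
E
```

```text
clock: 20.15
position: [0.5549, -0.1223, 0.2437]
tool_rot: [3.141, -0.0, 1.409]
force: [-4.0, 0.9, 6.6]
grip_width: 0.0319
finger_force: 41.7
clock: 20.65
position: [0.5539, -0.1221, 0.2434]
tool_rot: [3.141, 0.0, 1.409]
force: [0.6, -0.6, -0.2]
grip_width: 0.0685
finger_force: 0.0
clock: 21.15
position: [0.5545, -0.1224, 0.3359]
tool_rot: [3.138, -0.0, 1.409]
force: [-0.1, -0.2, -0.3]
grip_width: 0.0684
finger_force: 0.0
[([0.5513, -0.1167, 0.194], 0.62)]
mould_yellow_center [([0.5759, 0.1384, 0.108], 0.68)]
mould_blue_center [([0.5738, 0.1042, 0.107], 0.54)]
mould_red_center [([0.5627, 0.0674, 0.1106], 0.63)]
mould_green_center [([0.5821, 0.1714, 0.1086], 0.74)]
jar [([0.427, -0.4304, 0.0001], 0.66)]
tin []
mug [([0.4998, 0.4296, -0.0004], 0.66)]
bottle [([0.5717, 0.1062, 0.1091], 0.66)]
knob_center []
```

View pics/w7.png

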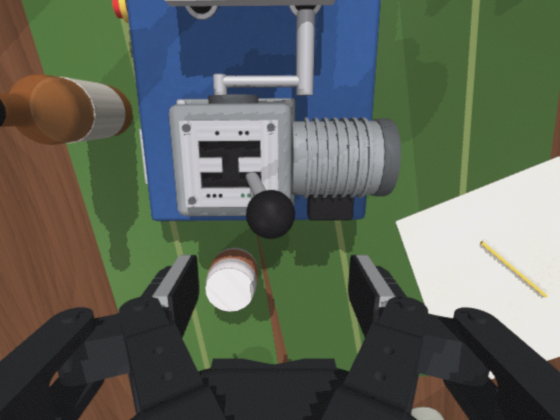

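Run:
```python
from h import *
p,raw=wgrab()
m=bot.trace('knob_center',raw)
g=cv2.cvtColor(p['img'],cv2.COLOR_RGB2GRAY); k=(g[180:245,235:305]<45).astype(np.uint8); k=cv2.morphologyEx(k,cv2.MORPH_OPEN,np.ones((21,21)))
n,l,st,ce=cv2.connectedComponentsWithStats(k); i=1+np.argmax(st[1:,4]); c=ce[i]+[235,180]
X=onplane(p,c,.19); print(c,st[i],X.round(4))
for G in ((.521,-.0905),(.5232,-.0949),(.5199,-.0902)):
    L=Ro.from_euler('z',-YW).as_matrix()@(X-[G[0],G[1],.025]); print('f',np.arcsin(L[0]/.17),'c',np.arctan2(-L[1],L[2]))
print([(np.round(a['xyz'],4).tolist(),round(a['conf'],2)) for a in bot.spot_point('gate_center',raw)])
```

```text
Traceback (most recent call last):
ValueError: attempt to get argmax of an empty sequence
```

Run:
```python
from h import *
p,raw=wgrab()
m=bot.trace('knob_center',raw)
g=cv2.cvtColor(p['img'],cv2.COLOR_RGB2GRAY); k=(g[180:245,235:305]<70).astype(np.uint8); k=cv2.morphologyEx(k,cv2.MORPH_OPEN,cv2.getStructuringElement(2,(21,21)))
n,l,st,ce=cv2.connectedComponentsWithStats(k); print(n,st)
r=m[0]['region'] if m else None
if r is not None: print('trace',r.sum(),np.argwhere(r).mean(0)[::-1], np.argwhere(r).min(0),np.argwhere(r).max(0))
c=ce[1]+[235,180] if n>1 else (270,213)
X=onplane(p,c,.19); print(c,X.round(4))
for G in ((.521,-.0905),(.5232,-.0949),(.5199,-.0902)):
    L=Ro.from_euler('z',-YW).as_matrix()@(X-[G[0],G[1],.025]); print('f',np.arcsin(L[0]/.17),'c',np.arctan2(-L[1],L[2]))
print([(np.round(a['xyz'],4).tolist(),round(a['conf'],2)) for a in bot.spot_point('gate_center',raw)])
```

```text
2 [[   0    0   70   61 1699]
 [   0   11   70   54 2851]]
trace 2264 [270.50353357 211.44434629] [173 248] [240 297]
[274.30620835 221.14731673] [ 0.5554 -0.1235  0.19  ]
f 0.23238366767353744 c 0.16337511944811015
f 0.215100252957955 c 0.13969199524339393
f 0.2392411167138996 c 0.1641018598868863
[([0.5252, -0.0922, 0.1147], 0.65)]
```

```bash
python3 -c "
from workcell import bot
print(bot.job_done())"
```

```text
the job is handed in; nothing more can be done
None
```

I set the yellow mould in the gap in line with its neighbours and let it go, moved the shift lever to the far right-hand leg and released it, then handed the job in. By camera the mould fits, the lever looks fully home and the row hasn't visibly moved, but no verdict came back, and my last camera check didn't confirm where the tin and bottle stand.

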